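# Clear the packing scraps off an open laptop and shut it

## Task

An open laptop has three packing scraps lying on its keyboard: a white foam chunk, a crumpled paper ball and a brown cardboard corner piece. Put all three in the empty cardboard waste carton (not in the blue bin, which holds good parts), and only then shut the laptop's screen gently and completely, without slamming or leaning on it. Leave everything else on the bench where it is.

Things in the scene. Friction and masses are not known exactly. Their poses are not given: they have to be found in the camera images.
- laptop: Open silver laptop, fixed on the bench. Base 210 (its x) x 300 (its y) x 20 mm high; keyboard deck (the scraps lie on it) 20 mm above the bench. Origin at the centre of the base's underside, z up; its -x side is the front (palm rest), its +x side carries the screen hinge.
- screen (a joint): Screen hinge angle in rad: 0 = shut flat on the base, 1.57 = upright, up to 2.15 = leaning back away from the keyboard. Stiff friction hinge: the screen stays where it is left (about 3 to 6 N at its free edge to move it). The screen is a panel 204 mm from hinge to free edge, 298 mm wide, its inner face 1 mm and outer face 8 mm from the hinge axis.
- hinge (a point): Midpoint of the screen's hinge axis, 21 mm above the bench, 100 mm from the laptop's origin along the laptop's +x. The hinge axis runs along the laptop's y.
- screen_edge (a point): Middle of the screen's free edge, half way through its thickness, 204 mm from the hinge axis; moves with the screen.
- foam: White foam chunk, rigid, 48 (x) x 40 (y) mm, 44 mm high on its -x half and 22 mm on its +x half; about 20 g. Grip it across its y (40 mm). Origin at the centre of its underside, z up.
- ball: Crumpled paper ball, stiff, a roughly eight-sided lump about 40 mm across and 40 mm high; about 20 g. Origin at the centre of its underside, z up.
- corner: Brown cardboard corner piece, rigid, stepped, 52 (x) x 42 (y) mm; 44 mm high over its -x 16 mm, 28 mm high in the middle and 16 mm at +x; about 30 g. Grip it across its y (42 mm). Origin at the centre of its underside, z up.
- waste: Empty open cardboard waste carton with a red mark on one side, fixed on the bench, 170 (x) x 150 (y) x 100 mm high, walls and floor 5 mm. Origin at the centre of its underside, z up.
- parts_bin: Blue open parts bin filled with good battery packs, fixed on the bench, 170 (x) x 150 (y) x 85 mm high. Nothing belongs in it. Origin at the centre of its underside, z up.
- memory_box: Green flat box, 85 (x) x 130 (y) x 30 mm, loose; leave alone. Origin at the centre of its underside, z up.
- battery: Black laptop battery pack, 48 (x) x 200 (y) x 20 mm, loose; leave alone. Origin at the centre of its underside, z up.
- charger: Black charger brick, 50 (x) x 110 (y) x 30 mm, loose; leave alone. Origin at the centre of its underside, z up.
- screwdriver: Screwdriver with an orange handle lying along its x, about 200 mm long, loose; leave alone.
- dish: Empty steel screw dish, round, 84 mm across, 32 mm high, loose; leave alone. Origin at the centre of its underside, z up.
Things that resemble listed ones, but are neither listed nor needed, are in the scene too. Leave any black, orange or yellow look-alike of the ball alone.

How it is judged:
By the outcome, as a careful person would: the job done as asked, in the order asked, and still so for the second after the job is handed in, with the robot touching nothing.
It also fails if it takes over 72 s, if anything falls off the work surface, if the arm or the gripper's body presses on something with over 40 N, if the wrist force passes 120 N, or if a joint passes its speed limit or range.

## Robot

A 6-joint arm with a two-finger parallel gripper is mounted at the origin on the work surface. World frame = base frame: x ahead of the robot, y to its left, z up, the work surface at z = 0. Lengths are in m, angles in rad, forces in N, time in s.
With the tool pointing down it reaches from about 0.25 to 0.775 m from the base axis. Payload 4 kg.
Tool frame: the origin (TCP) lies at the centre of the arm's flange, where the gripper is bolted on; the fingertips stand 199 mm ahead of it and the grasp point (between the pads) lies 180 mm ahead of it (manip.finger_overhang is the distance from the TCP to the fingertips, in m); z points along the fingers, y is the line along which they close (so a half turn about z gives the same grasp; the last joint's range is limited). The gripper opens to 94 mm and grips with 3 to 60 N. Pads are 16 mm wide; open, the fingers measure 119 mm over their backs; the gripper's body (75 mm by 177 mm) begins 78 mm behind the grasp point.
Start: joints at [-1.361, 0.087, 1.371, -0, 1.684, -0.103], TCP at [0.169, -0.523, 0.405] pointing down, gripper open.
Joint ranges: [-3.1, 3.1], [-0.76, 2.03], [0.27, 2.55], [-1.08, 4.22], [0.17, 2.65], [-2.57, 2.57]. Speed limits (rad/s): [2.79, 2.79, 3.14, 3.14, 3.14, 3.14].

## Interface

Orientations are given as a unit quaternion [x, y, z, w].
In Python, from cell import manip gives the robot as it stands.
- The arm moves only by the tool move_arm, never from a script. Its argument "rows" is a list that holds one entry, the list of rows, each a list of 7 numbers: the turn, a rotation vector about the tool's x, y, z normalised to -1 to 1, where 1 is 0.5 rad, then the shift along the tool's x, y, z normalised to -1 to 1, where 1 is 0.3 m, then the gripper's target within -1 to 1 (shut at 1, half-way at 0, fully open at -1). In form: [[[ax, ay, az, x, y, z, fingers], ...]]. A call has 1 to 12 rows; each row is the pose to reach, as a shift and turn from the pose commanded when the call began, along the tool's axes at that moment; what a row does not reach only later rows make up. A row lasts 1/12 s, in which the tool goes at most 41.7 mm and 7.16 degrees, less where a joint would pass 70% of its speed; a pose out of reach is approached as far as the arm can. A call with a number of a shift or a turn outside -1 to 1 is refused whole. A call with a gripper value outside its range is refused whole. The fingers move at their own pace and stop on an object; "newtons" is the grip in N (left out, the last holds). Time passes only in rows, so rows that repeat a pose let the fingers close. It gives the time, the measured TCP pose, the force, the opening and the grip force at its end, in the units of the state.
- manip.sense(): the state, without advancing time (a new reading comes with each control period).
- manip.capture(name): name is "scene" or "top" or "wrist"; returns the picture (420x560x3 uint8, blue, green, red); there is no depth.
- manip.camera_info(name): a dict with "mtx" (3x3 intrinsics, pixels), "dist_coeffs" ([k1, k2, p1, p2, k3] as OpenCV has them; the pictures are not rectified), "extrinsics" (4x4, takes a point from world to camera coordinates). Camera axes: x right, y down, z forward; pixel columns grow to the right and rows downward; lengths in m; the calibration is good to about 2 mm. A picture is of the moment at which its call begins: read the wrist's pose just before it. camera_info takes no time and is no camera call; for the wrist camera it gives the pose at the moment of the call.
- manip.hand_in(): hands the job in; it is judged then, once.
Trained networks look in the newest picture that a camera, given by its name, has taken for a name from the list of things; names that differ only in an ending like _2 or _b are one class to them, and where a whole thing is asked for, a point or a joint stands for the part that bears it (a point fixed in the world has none). Each returns a list of dicts, best first, with "score" (0 to 1); they miss things now and then, are a little off and sometimes report something else, mostly with a low value. They report only what shows in the picture. A call takes as long as a camera call. They do not tell look-alikes from the thing itself.
- manip.find_in(camera, query): "xy" ([column, row] in pixels, amid what is visible of it).
- manip.silhouettes(camera, query): "region" (420x560 bool, what is visible of it) and "xy" ([column, row] in pixels, amid what is visible of it).
The state is a dict: "t": time; "joint_pos": joint angles; "qd": joint speeds; "joint_efforts": joint torques, N m; "ee_pos": TCP position; "ee_rot": TCP orientation; "contact_force": force on the tool from outside, world axes, zero at the start; "moment": the same for the moment, N m; "grip_width": finger opening in m; "finger_force": force on a finger pad.
Only numpy, scipy, OpenCV 4.12 (cv2) and the standard library are available. Lean on these libraries where they do the work, as an engineer would, in place of code of your own. Each camera call takes 0.05 s, during which the arm holds its last target. There are 200 camera calls.

## Working session

There is one attempt and no reset: what is moved stays moved. The work goes in short steps, Python scripts to look and compute and a tool call to move; the robot and the scene stay as the last step left them, time stands still between calls to the robot, and variables do not carry over. Pictures are saved under pics/ and viewed, at most 10 in all, crops included, and the job is handed in when it is done.

Besides the shell and the picture viewer there is one more tool, called after "Call:" as name(argument=value, ...), one argument or row to a line, values as JSON. move_arm: Moves the arm, as the interface text tells. Its arguments: {"type":"object","properties":{"rows":{"type":"array","items":{"type":"array","items":{"type":"array","items":{"type":"number"}}}},"newtons":{"type":"number"}},"required":["rows"]}

```bash
ls; mkdir -p pics; python3 - <<'E'
from cell import manip
import cv2,numpy as np
a=manip.capture("scene");b=manip.capture("top")
cv2.imwrite("pics/s.png",a);cv2.imwrite("pics/t.png",b)
for q in ["laptop","screen","foam","ball","corner","waste","parts_bin","charger","dish"]:
    for c in ["top","scene"]:
        print(q,c,[(np.round(d["xy"]).tolist(),round(d["score"],2)) for d in manip.find_in(c,q)][:4])
for c in ["top","scene","wrist"]:
    i=manip.camera_info(c);print(c,np.round(i["mtx"],1).tolist(),np.round(i["dist_coeffs"],3),np.round(i["extrinsics"],3).tolist())
s=manip.sense();print(s)
E
```

```text
pics
laptop top [([227.0, 227.0], 0.65)]
laptop scene [([340.0, 187.0], 0.74)]
screen top [([214.0, 261.0], 0.96)]
screen scene [([351.0, 157.0], 0.76)]
foam top [([189.0, 185.0], 0.94)]
foam scene [([355.0, 243.0], 0.83)]
ball top [([124.0, 206.0], 0.87), ([299.0, 141.0], 0.86), ([309.0, 300.0], 0.6), ([139.0, 163.0], 0.56)]
ball scene [([287.0, 142.0], 0.74), ([245.0, 253.0], 0.73), ([420.0, 249.0], 0.66), ([402.0, 280.0], 0.53)]
corner top [([234.0, 185.0], 0.67)]
corner scene [([317.0, 230.0], 0.83), ([230.0, 180.0], 0.49)]
waste top [([348.0, 205.0], 0.63), ([456.0, 305.0], 0.42)]
waste scene [([229.0, 182.0], 0.82)]
parts_bin top [([431.0, 237.0], 0.64)]
parts_bin scene [([176.0, 148.0], 0.59)]
charger top [([455.0, 307.0], 0.91)]
charger scene [([192.0, 114.0], 0.76), ([351.0, 158.0], 0.28)]
dish top [([252.0, 114.0], 0.64)]
dish scene [([280.0, 291.0], 0.74), ([232.0, 187.0], 0.65), ([340.0, 189.0], 0.26)]
top [[440.1, 0.0, 281.9], [0.0, 440.1, 209.7], [0.0, 0.0, 1.0]] [-0.037  0.     0.     0.     0.   ] [[-0.001, -1.0, -0.016, -0.006], [-0.982, 0.004, -0.189, 0.549], [0.189
[... 494 characters left out ...]
t_pos': array([-1.36112194e+00,  8.71672838e-02,  1.37069409e+00, -7.45812926e-06,
        1.68358638e+00, -1.03087637e-01]), 'qd': array([-9.97393942e-04,  1.33234220e-03, -8.31948862e-04,  1.57433966e-03,
        7.84711784e-05,  9.56051713e-04]), 'joint_efforts': array([-5.70431730e-04, -3.40049136e+01, -3.02606678e+01,  7.16966623e-02,
        2.36982788e-02,  2.42628531e-06]), 'ee_pos': array([ 0.16922826, -0.52331278,  0.40472678]), 'ee_rot': array([9.87797451e-01, 1.55743990e-01, 1.59305774e-07, 7.25465251e-05]), 'contact_force': array([-0.30851025,  0.17892049,  0.28564221]), 'moment': array([0.04521124, 0.03404784, 0.00504675]), 'finger_force': 0.0, 'grip_width': 0.0937855797486212}
```

View pics/s.png

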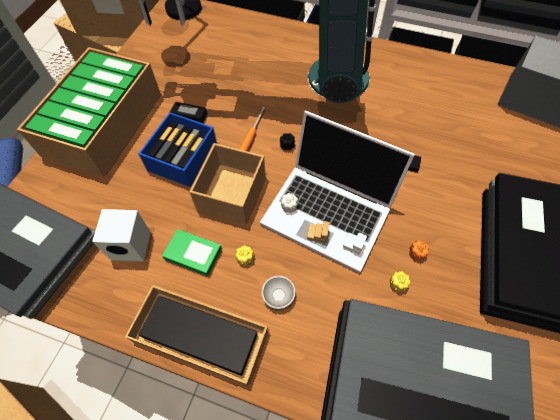

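View pics/t.png

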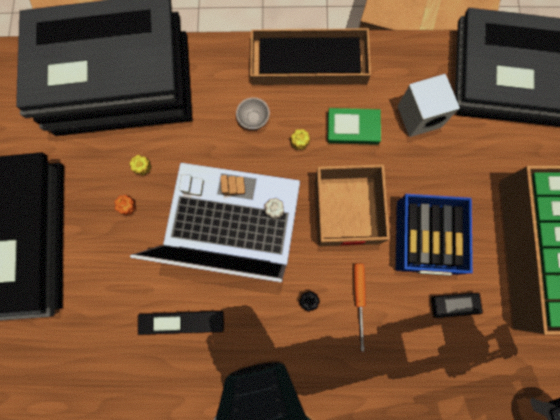

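The scene view shows the laptop around (340,190), with the white ball on it at (289,202), the corner at (318,231) and the foam at (355,242). In the top view they are at (275,208), (237,185) and (191,185).

Things that could be mistaken for the targets (top view):
- **Ball look-alikes:** yellow (139,163) and (300,139), orange (124,205), black (309,300). The white one at (275,208) is the right one.
- **Cartons:** the empty carton (352,205) with the red mark is the waste. The tray (310,55) holds a black item, and the green-card box (550,250) is full.

Next is one close crop to check these and find the corners.

```bash
python3 - <<'E'
import cv2,numpy as np
t=cv2.imread("pics/t.png");s=cv2.imread("pics/s.png")
A=cv2.resize(t[155:290,125:325],(800,540),interpolation=cv2.INTER_CUBIC)
B=cv2.resize(s[105:270,250:430],(650,596),interpolation=cv2.INTER_CUBIC)
cv2.imwrite("pics/tc.png",A);cv2.imwrite("pics/sc.png",B)
E
```

```text
(no output)
```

View pics/tc.png

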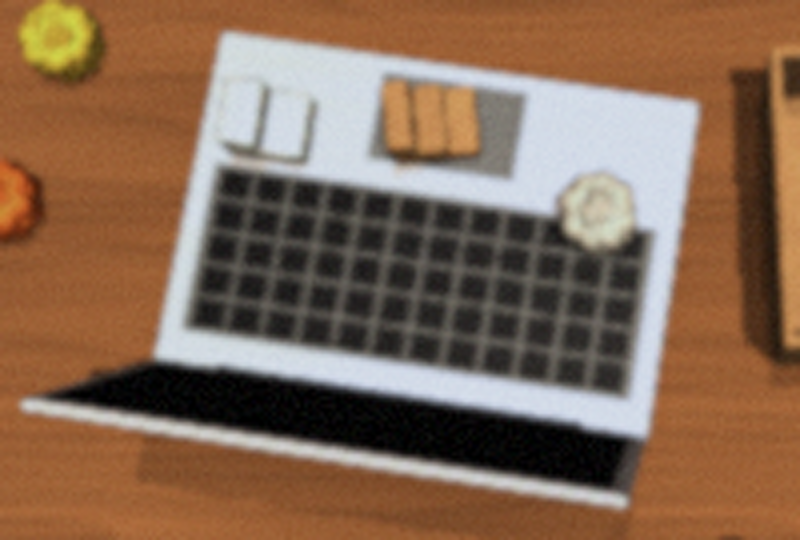

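View pics/sc.png

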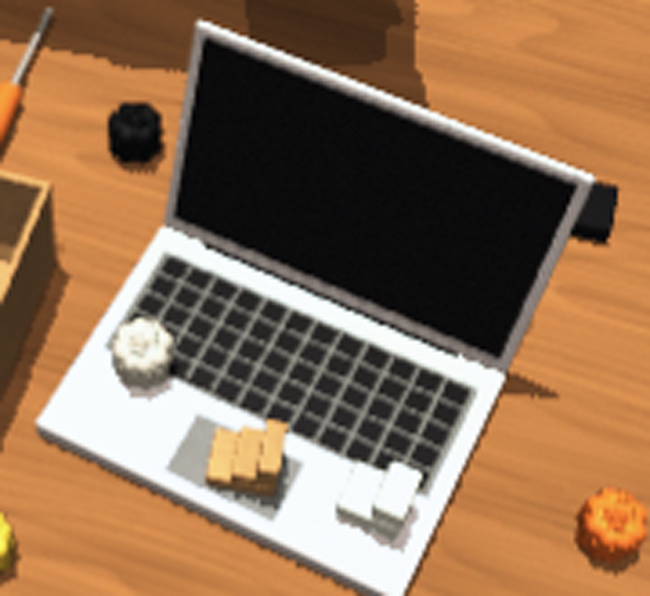

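The crops confirm it: the white foam's tall half and the corner's tall step are both toward +y (left in the top view), and the ball is white. The hinge is on the robot side. Next I fit the laptop pose from its corners and compute the positions of the scraps and the carton.

```bash
cat > h.py <<'E'
from cell import manip
import cv2,numpy as np
from scipy.spatial.transform import Rotation as R
def proj(c,P):
    i=manip.camera_info(c);E=np.array(i["extrinsics"])
    return cv2.projectPoints(np.array(P,float).reshape(-1,1,3),cv2.Rodrigues(E[:3,:3])[0],E[:3,3],np.array(i["mtx"]),np.array(i["dist_coeffs"]))[0].reshape(-1,2)
def w(c,uv,z):
    i=manip.camera_info(c);E=np.array(i["extrinsics"])
    p=cv2.undistortPoints(np.array(uv,float).reshape(-1,1,2),np.array(i["mtx"]),np.array(i["dist_coeffs"])).reshape(-1,2)
    d=np.c_[p,np.ones(len(p))]@E[:3,:3];o=-E[:3,:3].T@E[:3,3]
    return o+d*((z-o[2])/d[:,2])[:,None]
E
python3 - <<'E'
from h import *
from scipy.optimize import least_squares
def pts(v):
    x,y,yaw,th=v;r=R.from_euler('z',yaw)
    L=[[-.105,.15,.02],[-.105,-.15,.02]]
    ct,st=np.cos(th),np.sin(th)
    S=[[.1-.204*ct-h*st*-0,0,0] for h in [0]]
    # screen: along dir (-ct, st); inner face at 1mm toward... outer normal = (st,ct)
    for off in(.001,.008):
        for yy in(.149,-.149): S.append([.1-.204*ct+off*st,yy,.021+.204*st+off*ct])
    return r.apply(np.array(L+S[1:]))+[x,y,0]
# laptop yaw ~pi: its +y -> world -y (right in top)
top={1:(180.25,163.25),0:(299.75,180.25),3:(130.5,255),2:(282,279.25)}
sce={2:(305.4,111.9),3:(413.4,154.8),0:(250+40/3.611,105+425/3.611)}
def f(v):
    P=pts(v);a=proj("top",P);b=proj("scene",P)
    return np.r_[[a[k]-top[k] for k in top],[b[k]-sce[k] for k in sce]].ravel()
s=least_squares(f,[.5,.1,np.pi,1.9]);print(s.x,np.round(s.fun.reshape(-1,2),1));print(np.round(pts(s.x),3))
np.save("lap.npy",s.x)
def c(u,v): return (125+u/4,155+v/4)
print("foam tall top",w("top",[c(243,112)],.064),"low",w("top",[c(287,123)],.042))
print("corner tall",w("top",[c(397,115)],.064),w("top",[c(432,120)],.048),w("top",[c(463,122)],.036))
print("ball",w("top",[c(597,208)],.055), w("scene",[(250+142/3.611,105+348/3.611)],.05))
print("foam line",w("top",[c(225,150),c(302,162)],.02),w("top",[c(388,152),c(476,158)],.02))
print("waste rim",w("top",[(318,167),(385,165),(389,241),(321,245)],.1))
print("bin rim",w("top",[(406,197),(471,196)],.085))
E
```

```text
[0.54762387 0.11405964 2.98669092 1.7795781 ] [[-0.6 -0.5]
 [-0.1 -0.1]
 [-0.8 -0.2]
 [ 0.4 -0.3]
 [-1.4 -1. ]
 [ 1.6 -0.3]
 [-1.1 -0.8]]
[[ 0.628 -0.05   0.02 ]
 [ 0.675  0.246  0.02 ]
 [ 0.383 -0.011  0.22 ]
 [ 0.429  0.283  0.22 ]
 [ 0.376 -0.01   0.219]
 [ 0.422  0.284  0.219]]
foam tall top [[0.61130968 0.21807742 0.064     ]] low [[0.61002816 0.19659126 0.042     ]]
corner tall [[0.60897459 0.12726161 0.064     ]] [[0.60988255 0.10874237 0.048     ]] [[0.61157055 0.09161005 0.036     ]]
ball [[0.55478873 0.0103064  0.055     ]] [[0.55678985 0.01004069 0.05      ]]
foam line [[0.59879154 0.23882155 0.02      ]
 [0.59104587 0.19126265 0.02      ]] [[0.59702794 0.13884885 0.02      ]
 [0.59302491 0.08510548 0.02      ]]
waste rim [[ 0.63781266 -0.09011116  0.1       ]
 [ 0.64185145 -0.24194655  0.1       ]
 [ 0.46887714 -0.24287572  0.1       ]
 [ 0.46062335 -0.09377094  0.1       ]]
bin rim [[ 0.57075419 -0.28954311  0.085     ]
 [ 0.57254493 -0.43786563  0.085     ]]
```

Call:
move_arm(
  rows=[
    [[0, 0, -1, 0.887, -0.647, 0.075, -1], [0, 0, -1, 0.887, -0.647, 0.075, -1], [0, 0, -1, 0.887, -0.647, 0.075, -1], [0, 0, -1, 0.887, -0.647, 0.075, -1], [0, 0, -1, 0.887, -0.647, 0.075, -1], [0, 0, -1, 0.887, -0.647, 0.075, -1], [0, 0, -1, 0.887, -0.647, 0.075, -1], [0, 0, -1, 0.887, -0.647, 0.075, -1], [0, 0, -1, 0.887, -0.647, 0.075, -1]],
  ],
)

```text
t: 1.75
ee_pos: [0.3653, -0.2519, 0.382]
ee_rot: [0.917, 0.399, 0.001, -0.001]
contact_force: [0.1, -0.1, -0.2]
grip_width: 0.0943
finger_force: 0.0
```

```bash
cat > go.py <<'E'
# go.py x y z yaw_deg(of tool y axis, mod 180) : print normalised row from present pose
import sys;from h import *
x,y,z,a=map(float,sys.argv[1:5]);s=manip.sense();q=R.from_quat(s["ee_rot"])
d=q.inv().apply(np.array([x,y,z])-s["ee_pos"])
ty=q.apply([0,1,0]);cur=np.degrees(np.arctan2(ty[1],ty[0]))
da=(a-cur+90)%180-90
# level the tool as well
up=q.inv().apply([0,0,-1]);tilt=np.cross([0,0,1],up)
print("t",s["t"],"pos",s["ee_pos"].round(4),"yaw",cur.round(1),"q",s["joint_pos"].round(2),"F",s["contact_force"].round(1),"w",round(s["grip_width"],4),round(s["finger_force"],1))
print("ax,ay",(tilt[:2]/.5).round(4),"az",-np.radians(da)/.5,"xyz",(d/.3).round(3),"rows",np.linalg.norm(d)/.0417,abs(da)/7.16)
E
python3 go.py .556 .01 .36 -8
```

```text
t 1.75 pos [ 0.3653 -0.2519  0.382 ] yaw -42.9 q [-0.73 -0.15  1.64  0.    1.65  0.02] F [ 0.1 -0.1 -0.2] w 0.0943 0.0
ax,ay [-0.0012 -0.007 ] az -1.2192628313463256 xyz [ 1.072 -0.129  0.077] rows 7.786875942665205 4.878394857075108
```

Call:
move_arm(
  rows=[
    [[0, 0, -1, 1, -0.13, 0.08, -1], [0, 0, -1, 1, -0.13, 0.08, -1], [0, 0, -1, 1, -0.13, 0.08, -1], [0, 0, -1, 1, -0.13, 0.08, -1], [0, 0, -1, 1, -0.13, 0.08, -1], [0, 0, -1, 1, -0.13, 0.08, -1], [0, 0, -1, 1, -0.13, 0.08, -1], [0, 0, -1, 1, -0.13, 0.08, -1], [0, 0, -1, 1, -0.13, 0.08, -1], [0, 0, -1, 1, -0.13, 0.08, -1]],
  ],
)

```text
t: 2.58
ee_pos: [0.5407, -0.0125, 0.3579]
ee_rot: [0.792, 0.611, -0.001, 0.0]
contact_force: [-0.2, -0.0, 0.1]
grip_width: 0.0938
finger_force: 0.0
```

```bash
python3 go.py .556 .01 .225 -8; python3 - <<'E'
from h import *
a=manip.capture("wrist");cv2.imwrite("pics/w1.png",a)
for q,z in [("foam",.055),("ball",.05),("corner",.05)]:
    for d in manip.silhouettes("wrist",q)[:3]:
        m=d["region"].astype(np.uint8);r=cv2.minAreaRect(cv2.findNonZero(m));bp=cv2.boxPoints(r)
        print(q,round(d["score"],2),np.round(d["xy"]),w("wrist",[d["xy"]],z).round(3)[0],w("wrist",bp,z).round(3).tolist())
E
```

```text
t 2.5833 pos [ 0.5407 -0.0125  0.3579] yaw -14.7 q [-0.13  0.08  1.47 -0.    1.59  0.13] F [-0.2 -0.   0.1] w 0.0938 0.0
ax,ay [-0.0017  0.0027] az -0.23509866706525134 xyz [0.086 0.031 0.443] rows 3.2524180874909594 0.940653728490935
ball 0.97 [285. 180.] [0.552 0.011 0.05 ] [[0.521, 0.006, 0.05], [0.551, 0.04, 0.05], [0.584, 0.011, 0.05], [0.554, -0.024, 0.05]]
ball 0.83 [130. 282.] [ 0.362 -0.053  0.05 ] [[0.334, -0.049, 0.05], [0.378, -0.029, 0.05], [0.386, -0.054, 0.05], [0.342, -0.074, 0.05]]
ball 0.62 [457. 194.] [ 0.715 -0.047  0.05 ] [[0.682, -0.044, 0.05], [0.705, -0.011, 0.05], [0.75, -0.045, 0.05], [0.728, -0.081, 0.05]]
corner 0.76 [320.  59.] [0.61  0.109 0.05 ] [[0.582, 0.136, 0.05], [0.632, 0.139, 0.05], [0.642, 0.08, 0.05], [0.589, 0.076, 0.05]]
```

View pics/w1.png

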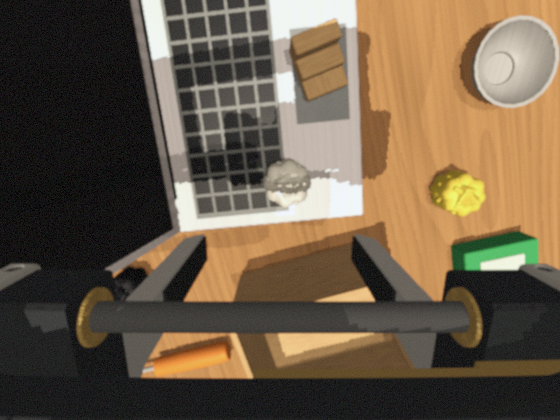

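The wrist view shows the ball at (287,180) and the corner at (320,60). The ball measures (0.554, 0.010), which agrees with the earlier estimates. Descending on it and gripping.

Call:
move_arm(
  rows=[
    [[0, 0, -0.23, 0.086, 0.03, 0.25, -1], [0, 0, -0.23, 0.086, 0.03, 0.25, -1], [0, 0, -0.23, 0.086, 0.03, 0.4, -1], [0, 0, -0.23, 0.086, 0.03, 0.44, -1], [0, 0, -0.23, 0.086, 0.03, 0.44, -1], [0, 0, -0.23, 0.086, 0.03, 0.44, 0.6], [0, 0, -0.23, 0.086, 0.03, 0.44, 0.6], [0, 0, -0.23, 0.086, 0.03, 0.44, 0.6], [0, 0, -0.23, 0.086, 0.03, 0.44, 0.6], [0, 0, -0.23, 0.086, 0.03, 0.44, 0.6], [0, 0, -0.23, 0.086, 0.03, 0.44, 0.6], [0, 0, -0.23, 0.086, 0.03, 0.44, 0.6]],
  ],
  newtons=10,
)

```text
t: 3.78
ee_pos: [0.556, 0.0105, 0.2266]
ee_rot: [0.756, 0.655, 0.0, 0.0]
contact_force: [-0.2, -1.3, 1.6]
grip_width: 0.0526
finger_force: 10.0
```

```bash
python3 go.py .555 -.13 .38 -4
```

```text
t 3.7833 pos [0.556  0.0105 0.2266] yaw -8.2 q [-0.08  0.2   1.6  -0.    1.34  0.06] F [-0.2 -1.3  1.6] w 0.0526 10.0
ax,ay [0.0013 0.0003] az -0.14622464353013456 xyz [-0.464  0.064 -0.511] rows 4.988588617109663 0.5850597021705063
```

Call:
move_arm(
  rows=[
    [[0, 0, 0, 0, 0, 0, 0.9], [0, 0, 0, 0, 0, 0, 0.9], [0, 0, 0, 0, 0, 0, 0.9], [0, 0, 0, 0, 0, -0.1, 0.9], [0, 0, 0, 0, 0, -0.2, 0.9], [0, 0, 0, 0, 0, -0.3, 0.9], [0, 0, 0, 0, 0, -0.45, 0.9], [0, 0, 0, 0, 0, -0.51, 0.9], [0, 0, 0, 0, 0, -0.51, 0.9]],
  ],
)

```text
t: 4.53
ee_pos: [0.5567, 0.0106, 0.3861]
ee_rot: [0.756, 0.655, 0.004, 0.004]
contact_force: [0.3, -0.2, 0.5]
grip_width: 0.0527
finger_force: 10.0
```

```bash
python3 go.py .555 -.125 .38 -4; python3 - <<'E'
from h import *
a=manip.capture("top")[140:300,100:420];b=manip.capture("scene")[100:260,200:400]
cv2.imwrite("pics/l1.png",np.hstack([cv2.resize(a,(480,240)),cv2.resize(b,(300,240))]))
E
```

```text
t 4.5333 pos [0.5567 0.0106 0.3861] yaw -8.2 q [-0.08  0.1   1.39  0.    1.64  0.06] F [ 0.3 -0.2  0.5] w 0.0527 10.0
ax,ay [ 0.0251 -0.0016] az -0.14610481524332133 xyz [-0.448  0.058  0.021] rows 3.255614236420125 0.5845802569819111
```

View pics/l1.png

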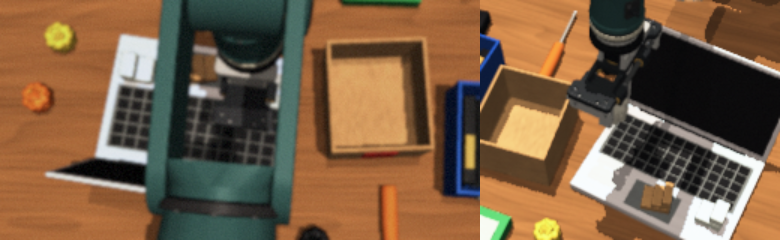

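Call:
move_arm(
  rows=[
    [[0, 0, -0.15, -0.5, 0.06, 0, 0.9], [0, 0, -0.15, -0.5, 0.06, 0, 0.9], [0, 0, -0.15, -0.5, 0.06, 0, 0.9], [0, 0, -0.15, -0.5, 0.06, 0.05, 0.9], [0, 0, -0.15, -0.5, 0.06, 0.2, 0.9], [0, 0, -0.15, -0.5, 0.06, 0.35, 0.9], [0, 0, -0.15, -0.5, 0.06, 0.36, 0.9], [0, 0, -0.15, -0.5, 0.06, 0.36, -1], [0, 0, -0.15, -0.5, 0.06, 0.36, -1], [0, 0, -0.15, -0.5, 0.06, 0.36, -1], [0, 0, -0.15, -0.5, 0.06, 0.36, -1], [0, 0, -0.15, -0.5, 0.06, 0.36, -1]],
  ],
)

```text
t: 5.63
ee_pos: [0.5531, -0.1404, 0.274]
ee_rot: [0.73, 0.683, 0.001, 0.002]
contact_force: [-0.2, -0.2, -0.1]
grip_width: 0.0824
finger_force: 0.0
```

```bash
python3 go.py .61 .07 .38 -4
```

```text
t 5.6333 pos [ 0.5531 -0.1404  0.274 ] yaw -3.9 q [-0.35  0.19  1.52 -0.    1.43 -0.28] F [-0.2 -0.2 -0.1] w 0.0824 0.0
ax,ay [0.0097 0.003 ] az 0.005017703224775039 xyz [ 0.712  0.144 -0.354] rows 5.811054756880517 0.02007634201318385
```

Raise first, then move to hover just short of the corner piece and look.

Call:
move_arm(
  rows=[
    [[0, 0, 0, 0, 0, -0.12, -1], [0, 0, 0, 0, 0, -0.25, -1], [0, 0, 0, 0.1, 0, -0.35, -1], [0, 0, 0, 0.71, 0.14, -0.35, -1], [0, 0, 0, 0.71, 0.14, -0.35, -1], [0, 0, 0, 0.71, 0.14, -0.35, -1], [0, 0, 0, 0.71, 0.14, -0.35, -1], [0, 0, 0, 0.71, 0.14, -0.35, -1], [0, 0, 0, 0.71, 0.14, -0.35, -1], [0, 0, 0, 0.71, 0.14, -0.35, -1]],
  ],
)

```text
t: 6.47
ee_pos: [0.6088, 0.0706, 0.3774]
ee_rot: [0.73, 0.684, 0.0, 0.001]
contact_force: [-1.2, -0.6, 0.3]
grip_width: 0.0944
finger_force: 0.0
```

```bash
python3 go.py .61 .109 .226 -4; python3 - <<'E'
from h import *
a=manip.capture("wrist");cv2.imwrite("pics/w2.png",a)
for q,z in [("foam",.055),("corner",.05)]:
    for d in manip.silhouettes("wrist",q)[:2]:
        m=d["region"].astype(np.uint8);r=cv2.minAreaRect(cv2.findNonZero(m));bp=cv2.boxPoints(r)
        print(q,round(d["score"],2),np.round(d["xy"]),w("wrist",[d["xy"]],z).round(3)[0],w("wrist",bp,z).round(3).tolist())
E
```

```text
t 6.4667 pos [0.6088 0.0706 0.3774] yaw -3.7 q [ 0.02  0.23  1.26 -0.    1.65  0.09] F [-1.2 -0.6  0.3] w 0.0944 0.0
ax,ay [0.0041 0.0011] az 0.00943039570325241 xyz [ 0.128 -0.005  0.505] rows 3.746362597847902 0.03773197436694616
foam 0.88 [271.  64.] [0.61  0.204 0.055] [[0.592, 0.232, 0.055], [0.632, 0.23, 0.055], [0.629, 0.176, 0.055], [0.588, 0.179, 0.055]]
corner 0.68 [276. 164.] [0.608 0.11  0.05 ] [[0.585, 0.13, 0.05], [0.628, 0.135, 0.05], [0.635, 0.085, 0.05], [0.59, 0.08, 0.05]]
```

View pics/w2.png

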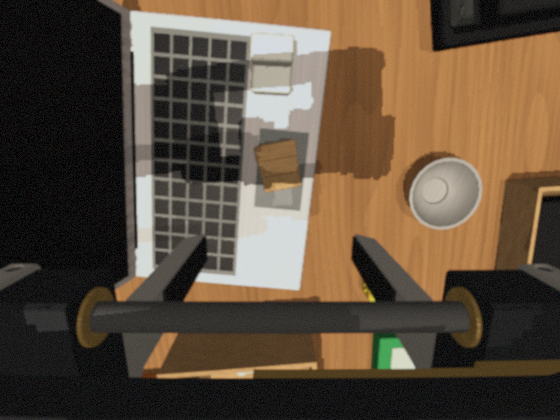

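The wrist view has the corner at (277,163), rotated about +7°, and the foam at (272,65), at about -3.5°. Both positions match the earlier measurements. Now grasping the corner.

Call:
move_arm(
  rows=[
    [[0, 0, -0.38, 0.14, -0.01, 0.2, -1], [0, 0, -0.38, 0.14, -0.01, 0.2, -1], [0, 0, -0.38, 0.14, -0.01, 0.35, -1], [0, 0, -0.38, 0.14, -0.01, 0.5, -1], [0, 0, -0.38, 0.14, -0.01, 0.51, -1], [0, 0, -0.38, 0.14, -0.01, 0.51, -1], [0, 0, -0.38, 0.14, -0.01, 0.51, 0.9], [0, 0, -0.38, 0.14, -0.01, 0.51, 0.9], [0, 0, -0.38, 0.14, -0.01, 0.51, 0.9], [0, 0, -0.38, 0.14, -0.01, 0.51, 0.9], [0, 0, -0.38, 0.14, -0.01, 0.51, 0.9], [0, 0, -0.38, 0.14, -0.01, 0.51, 0.9]],
  ],
  newtons=12,
)

```text
t: 7.62
ee_pos: [0.6087, 0.1112, 0.2235]
ee_rot: [0.663, 0.749, 0.0, 0.0]
contact_force: [0.5, 0.3, -0.8]
grip_width: 0.0574
finger_force: 0.0
```

Call:
move_arm(
  rows=[
    [[0, 0, 0, 0, 0, 0, 0.9], [0, 0, 0, 0, 0, 0, 0.9], [0, 0, 0, 0, 0, 0, 0.9], [0, 0, 0, 0, 0, -0.1, 0.9], [0, 0, 0, 0, 0, -0.2, 0.9], [0, 0, 0, 0, 0, -0.35, 0.9], [0, 0, 0, 0, 0, -0.5, 0.9], [0, 0, 0, 0, 0, -0.53, 0.9], [0, 0, 0, 0, 0, -0.53, 0.9]],
  ],
)

```text
t: 8.37
ee_pos: [0.6091, 0.1115, 0.3893]
ee_rot: [0.663, 0.749, 0.004, 0.004]
contact_force: [-0.5, -0.2, 0.7]
grip_width: 0.0419
finger_force: 12.0
```

```bash
python3 go.py .555 -.19 .38 0
```

```text
t 8.3667 pos [0.6091 0.1115 0.3893] yaw 7.0 q [ 0.09  0.24  1.23 -0.    1.66 -0.03] F [-0.5 -0.2  0.7] w 0.0419 12.0
ax,ay [0.0246 0.0009] az 0.2443853574954773 xyz [-0.975 -0.302  0.028] rows 7.34827042365279 0.9778107234138734
```

Call:
move_arm(
  rows=[
    [[0, 0, 0.24, -0.97, -0.3, 0.03, 0.9], [0, 0, 0.24, -0.97, -0.3, 0.03, 0.9], [0, 0, 0.24, -0.97, -0.3, 0.03, 0.9], [0, 0, 0.24, -0.97, -0.3, 0.03, 0.9], [0, 0, 0.24, -0.97, -0.3, 0.03, 0.9], [0, 0, 0.24, -0.97, -0.3, 0.03, 0.9], [0, 0, 0.24, -0.97, -0.3, 0.03, 0.9], [0, 0, 0.24, -0.97, -0.3, 0.1, 0.9], [0, 0, 0.24, -0.97, -0.3, 0.2, 0.9], [0, 0, 0.24, -0.97, -0.3, 0.36, 0.9], [0, 0, 0.24, -0.97, -0.3, 0.36, 0.9], [0, 0, 0.24, -0.97, -0.3, 0.36, 0.9]],
  ],
)

```text
t: 9.37
ee_pos: [0.5529, -0.1878, 0.2682]
ee_rot: [0.706, 0.708, -0.002, -0.006]
contact_force: [0.7, 0.2, -0.9]
grip_width: 0.0418
finger_force: 12.0
```

Call:
move_arm(
  rows=[
    [[0, 0, 0, 0, 0, 0, -1], [0, 0, 0, 0, 0, 0, -1], [0, 0, 0, 0, 0, 0, -1], [0, 0, 0, 0, 0, 0, -1], [0, 0, 0, 0, 0, 0, -1], [0, 0, 0, 0, 0, -0.12, -1], [0, 0, 0, 0, 0, -0.25, -1], [0, 0, 0, 0, 0, -0.36, -1], [0, 0, 0, 0, 0, -0.36, -1]],
  ],
)

```text
t: 10.12
ee_pos: [0.5554, -0.1887, 0.3924]
ee_rot: [0.706, 0.708, 0.003, 0.008]
contact_force: [0.8, -0.2, 1.9]
grip_width: 0.0931
finger_force: 0.0
```

```bash
python3 go.py .61 .206 .38 -3.5
```

```text
t 10.1167 pos [ 0.5554 -0.1887  0.3924] yaw 0.1 q [-0.42  0.17  1.31 -0.    1.65 -0.43] F [ 0.8 -0.2  1.9] w 0.0931 0.0
ax,ay [0.031  0.0141] az 0.12675369596155694 xyz [1.315 0.184 0.035] rows 9.559129642894842 0.5071544564442486
```

Call:
move_arm(
  rows=[
    [[0, 0, 0.13, 0.95, 0.18, 0.03, -1], [0, 0, 0.13, 0.95, 0.18, 0.03, -1], [0, 0, 0.13, 0.95, 0.18, 0.03, -1], [0, 0, 0.13, 0.95, 0.18, 0.03, -1], [0, 0, 0.13, 0.95, 0.18, 0.03, -1], [0, 0, 0.13, 0.95, 0.18, 0.03, -1], [0, 0, 0.13, 0.95, 0.18, 0.03, -1], [0, 0, 0.13, 0.95, 0.18, 0.03, -1], [0, 0, 0.13, 0.95, 0.18, 0.03, -1]],
  ],
)

```text
t: 10.87
ee_pos: [0.608, 0.099, 0.3729]
ee_rot: [0.728, 0.686, -0.0, 0.0]
contact_force: [-0.0, -0.1, 0.2]
grip_width: 0.0941
finger_force: 0.0
```

```bash
python3 go.py .61 .208 .223 -3.5; python3 - <<'E'
from h import *
a=manip.capture("wrist")
for q,z in [("foam",.055)]:
    for d in manip.silhouettes("wrist",q)[:2]:
        m=d["region"].astype(np.uint8);r=cv2.minAreaRect(cv2.findNonZero(m));bp=cv2.boxPoints(r)
        print(q,round(d["score"],2),np.round(d["xy"]),w("wrist",[d["xy"]],z).round(3)[0],w("wrist",bp,z).round(3).tolist())
E
```

```text
t 10.8667 pos [0.608  0.099  0.3729] yaw -3.4 q [ 0.07  0.24  1.26 -0.    1.64  0.13] F [-0.  -0.1  0.2] w 0.0941 0.0
ax,ay [-0.0003  0.0008] az 0.0048611795151837665 xyz [ 0.363 -0.015  0.5  ] rows 4.445764372714181 0.019450074698008486
foam 0.6 [275.  92.] [0.61  0.206 0.055] [[0.586, 0.183, 0.055], [0.594, 0.232, 0.055], [0.634, 0.227, 0.055], [0.627, 0.177, 0.055]]
```

Call:
move_arm(
  rows=[
    [[0, 0, 0.06, 0.363, -0.01, 0.05, -1], [0, 0, 0.06, 0.363, -0.01, 0.1, -1], [0, 0, 0.06, 0.363, -0.01, 0.2, -1], [0, 0, 0.06, 0.363, -0.01, 0.35, -1], [0, 0, 0.06, 0.363, -0.01, 0.48, -1], [0, 0, 0.06, 0.363, -0.01, 0.5, -1], [0, 0, 0.06, 0.363, -0.01, 0.5, -1], [0, 0, 0.06, 0.363, -0.01, 0.5, 0.9], [0, 0, 0.06, 0.363, -0.01, 0.5, 0.9], [0, 0, 0.06, 0.363, -0.01, 0.5, 0.9], [0, 0, 0.06, 0.363, -0.01, 0.5, 0.9], [0, 0, 0.06, 0.363, -0.01, 0.5, 0.9]],
  ],
)

```text
t: 11.97
ee_pos: [0.6122, 0.2051, 0.2238]
ee_rot: [0.739, 0.673, 0.0, 0.0]
contact_force: [0.2, 0.1, -0.2]
grip_width: 0.0642
finger_force: 0.0
```

Call:
move_arm(
  rows=[
    [[0, 0, 0, 0, 0, 0, 0.9], [0, 0, 0, 0, 0, 0, 0.9], [0, 0, 0, 0, 0, 0, 0.9], [0, 0, 0, 0, 0, 0, 0.9], [0, 0, 0, 0, 0, 0, 0.9], [0, 0, 0, 0, 0, -0.1, 0.9], [0, 0, 0, 0, 0, -0.2, 0.9], [0, 0, 0, 0, 0, -0.35, 0.9], [0, 0, 0, 0, 0, -0.5, 0.9], [0, 0, 0, 0, 0, -0.53, 0.9], [0, 0, 0, 0, 0, -0.53, 0.9]],
  ],
)

```text
t: 12.88
ee_pos: [0.6124, 0.2057, 0.3896]
ee_rot: [0.739, 0.674, 0.006, 0.003]
contact_force: [-0.2, -1.1, 0.5]
grip_width: 0.04
finger_force: 12.0
```

```bash
python3 go.py .555 -.165 .38 0
```

```text
t 12.8833 pos [0.6124 0.2057 0.3896] yaw -5.3 q [ 0.24  0.3   1.15 -0.    1.68  0.33] F [-0.2 -1.1  0.5] w 0.04 12.0
ax,ay [ 0.0242 -0.0081] az -0.18575152424882657 xyz [-1.248 -0.076  0.026] rows 8.998417688557803 0.7432107805572438
```

Call:
move_arm(
  rows=[
    [[0, 0, -0.19, -0.95, 0.0, 0.03, 0.9], [0, 0, -0.19, -0.95, 0.0, 0.03, 0.9], [0, 0, -0.19, -0.95, 0.0, 0.03, 0.9], [0, 0, -0.19, -0.95, 0.0, 0.03, 0.9], [0, 0, -0.19, -0.95, 0.0, 0.03, 0.9], [0, 0, -0.19, -0.95, 0.0, 0.03, 0.9], [0, 0, -0.19, -0.95, 0.0, 0.03, 0.9], [0, 0, -0.19, -0.95, 0.0, 0.03, 0.9]],
  ],
)

```text
t: 13.55
ee_pos: [0.5844, -0.0841, 0.3701]
ee_rot: [0.709, 0.705, -0.003, -0.001]
contact_force: [-0.2, -0.1, -0.5]
grip_width: 0.0397
finger_force: 12.0
```

```bash
python3 go.py .583 -.165 .29 0; python3 - <<'E'
from h import *
cv2.imwrite("pics/c.png",cv2.resize(manip.capture("scene")[120:240,170:330],(640,480)))
E
```

```text
t 13.55 pos [ 0.5844 -0.0841  0.3701] yaw -0.3 q [-0.24  0.19  1.33 -0.    1.63 -0.23] F [-0.2 -0.1 -0.5] w 0.0397 12.0
ax,ay [-0.0101  0.0052] az -0.011355411960355262 xyz [-0.269 -0.002  0.268] rows 2.729764012359053 0.04543416061178303
```

View pics/c.png

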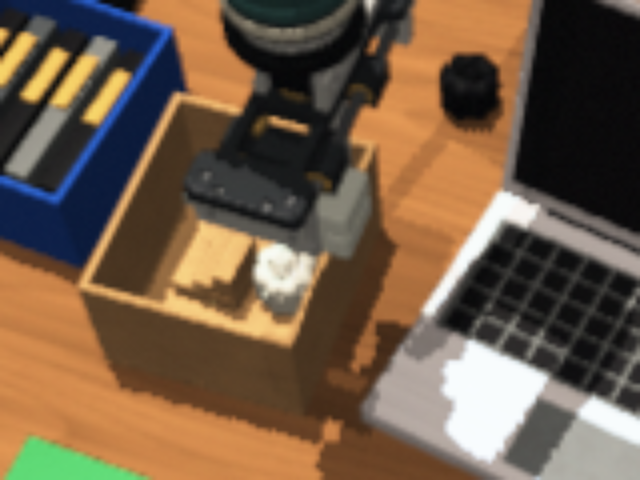

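The ball (283,275) and corner (210,275) are in the carton, toward its +x side, so the foam goes on the -x side.

Call:
move_arm(
  rows=[
    [[0, 0, 0, -0.28, -0.2, 0, 0.9], [0, 0, 0, -0.28, -0.2, 0, 0.9], [0, 0, 0, -0.28, -0.2, 0.05, 0.9], [0, 0, 0, -0.28, -0.2, 0.15, 0.9], [0, 0, 0, -0.28, -0.2, 0.27, 0.9], [0, 0, 0, -0.28, -0.2, 0.29, 0.9], [0, 0, 0, -0.28, -0.2, 0.29, 0.9], [0, 0, 0, -0.28, -0.2, 0.29, -0.2], [0, 0, 0, -0.28, -0.2, 0.29, -0.2], [0, 0, 0, -0.28, -0.2, 0.29, -0.2], [0, 0, 0, -0.28, -0.2, 0.29, -0.2]],
  ],
)

```text
t: 14.52
ee_pos: [0.5264, -0.1623, 0.2884]
ee_rot: [0.706, 0.708, 0.001, 0.002]
contact_force: [0.3, -0.0, -0.5]
grip_width: 0.056
finger_force: 0.0
```

Call:
move_arm(
  rows=[
    [[0, 0, 0, 0, 0, -0.12, -0.2], [0, 0, 0, 0, 0, -0.25, -0.2], [0, 0, 0, 0, 0, -0.36, 1], [0, 0, 0, 0, 0, -0.45, 1], [0, 0, 0, 0, 0, -0.45, 1], [0, 0, 0, 0, 0, -0.45, 1], [0, 0, 0, 0, 0, -0.45, 1], [0, 0, 0, 0, 0, -0.45, 1]],
  ],
)

```text
t: 15.18
ee_pos: [0.5255, -0.1623, 0.4193]
ee_rot: [0.706, 0.708, -0.001, -0.001]
contact_force: [0.1, -0.2, -0.5]
grip_width: 0.0202
finger_force: 0.0
```

```bash
python3 go.py .3 -.165 .45 0; python3 - <<'E'
from h import *
cv2.imwrite("pics/c2.png",cv2.resize(manip.capture("scene")[120:300,170:440],(780,520)))
E
```

```text
t 15.1833 pos [ 0.5255 -0.1623  0.4193] yaw 0.1 q [-0.4   0.09  1.34 -0.    1.72 -0.4 ] F [ 0.1 -0.2 -0.5] w 0.0202 0.0
ax,ay [-0.006  -0.0024] az 0.0040351134043365225 xyz [-0.007 -0.752 -0.1  ] rows 5.457443261188054 0.01614489999477293
```

View pics/c2.png

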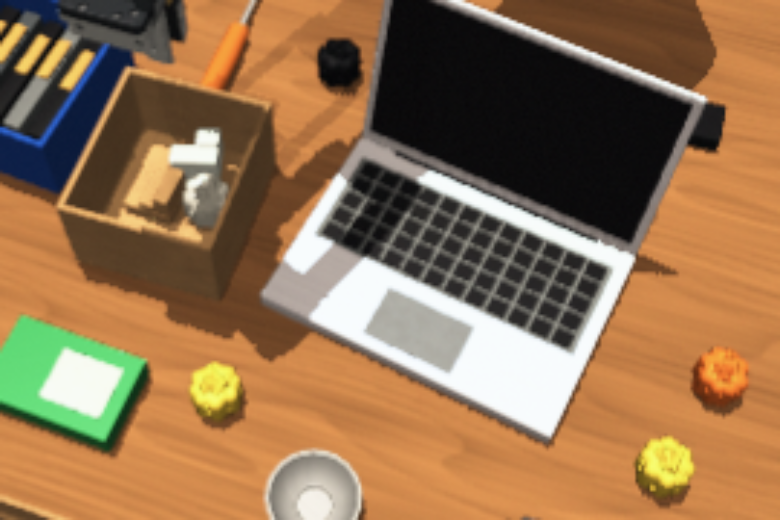

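All three scraps are in the waste carton, with the foam on the -x side beside the ball and corner, and the keyboard is clear. Next: go round behind the screen with closed fingers, staying above its edge.

Call:
move_arm(
  rows=[
    [[0, 0, 0.31, 0, -0.66, -0.12, 1], [0, 0, 0.31, 0, -0.66, -0.12, 1], [0, 0, 0.31, 0, -0.66, -0.12, 1], [0, 0, 0.31, 0, -0.66, -0.12, 1], [0, 0, 0.31, 0, -0.66, -0.12, 1], [0, 0, 0.31, 0, -0.66, -0.12, 1], [0, 0, 0.31, 0, -0.66, -0.12, 1], [0, 0, 0.31, 0, -0.66, -0.12, 1], [0, 0, 0.31, 0, -0.66, -0.12, 1]],
  ],
)

```text
t: 15.98
ee_pos: [0.3285, -0.163, 0.456]
ee_rot: [0.759, 0.651, -0.0, -0.001]
contact_force: [-1.0, 1.2, 0.1]
grip_width: 0.0002
finger_force: 0.0
```

```bash
cat >> go.py <<'E'
x,y,yw,th=np.load("lap.npy");a=np.array([np.cos(yw),np.sin(yw)]);h=np.array([x,y])+.1*a
r=s["ee_pos"][:2]-h;print("u",-(r@a).round(4),"side",(r@[-a[1],a[0]]).round(4),"tipz",(s["ee_pos"][2]-.199).round(4),"push yaw",np.degrees(np.arctan2(-a[1],-a[0])).round(2))
E
python3 go.py .34 .14 .45 -8.9
```

```text
t 15.9833 pos [ 0.3285 -0.163   0.456 ] yaw -8.7 q [-0.62 -0.33  1.64  0.    1.83 -0.46] F [-1.   1.2  0.1] w 0.0002 0.0
ax,ay [-0.004  -0.0024] az 0.00591301920979193 xyz [ 1.004 -0.115  0.021] rows 7.271691268877196 0.023658592521009682
u -0.0738 side 0.3075 tipz 0.257 push yaw -8.88
```

Call:
move_arm(
  rows=[
    [[0, 0, 0, 1, -0.12, 0, 1], [0, 0, 0, 1, -0.12, 0, 1], [0, 0, 0, 1, -0.12, 0, 1], [0, 0, 0, 1, -0.12, 0, 1], [0, 0, 0, 1, -0.12, 0, 1], [0, 0, 0, 1, -0.12, 0, 1], [0, 0, 0, 1, -0.12, 0, 1], [0, 0, 0, 1, -0.12, 0, 1], [0, 0, 0, 1, -0.12, 0.05, 1], [0, 0, 0, 1, -0.12, 0.12, 1], [0, 0, 0, 1, -0.12, 0.2, 1], [0, 0, 0, 1, -0.12, 0.2, 1]],
  ],
)

```text
t: 16.98
ee_pos: [0.3376, 0.1401, 0.3913]
ee_rot: [0.758, 0.652, -0.005, -0.003]
contact_force: [-0.0, -1.2, -0.1]
grip_width: 0.0007
finger_force: 0.0
```

```bash
python3 go.py .36 .14 .394 -8.9; cat > arc.py <<'E'
# shifts (tool y, tool z, normalised) from present u,tipz for contact arc; args th list
import sys;from h import *
x,y,yw,_=np.load("lap.npy");a=np.array([np.cos(yw),np.sin(yw)]);h=np.array([x,y])+.1*a
p=manip.sense()["ee_pos"];u=-(p[:2]-h)@a;z=p[2]-.199;rho=.185
for th in map(float,sys.argv[1:]):
    if th>1.5: U=.204*np.cos(th)-.008*np.sin(th)-.0125; Z=.021+.204*np.sin(th)-.022
    else: U=rho*np.cos(th)-.008*np.sin(th)-.0125; Z=.021+rho*np.sin(th)+.008*np.cos(th)
    print(th,round((U-u)/.3,3),round((z-Z)/.3,3),"u,z",round(U,4),round(Z,4))
E
python3 arc.py 1.78 1.7 1.6 1.5 1.4 1.3 1.2 1.1 1.0 .9 .8 .7 .6 .5 .4 .3 .2 .1 .05 0
```

```text
t 16.9833 pos [0.3376 0.1401 0.3913] yaw -8.6 q [ 0.24 -0.33  1.77  0.    1.71  0.39] F [-0.  -1.2 -0.1] w 0.0007 0.0
ax,ay [-0.0221  0.009 ] az 0.009137012796832501 xyz [ 0.011  0.074 -0.01 ] rows 0.5420199455298864 0.03655811945639152
u -0.1116 side 0.0067 tipz 0.1923 push yaw -8.88
1.78 0.163 -0.021 u,z -0.0627 0.1986
1.7 0.216 -0.03 u,z -0.0467 0.2013
1.6 0.284 -0.036 u,z -0.0265 0.2029
1.5 0.347 -0.046 u,z -0.0074 0.2061
1.4 0.409 -0.041 u,z 0.0111 0.2047
1.3 0.469 -0.03 u,z 0.0293 0.2014
1.2 0.529 -0.014 u,z 0.0471 0.1963
1.1 0.586 0.009 u,z 0.0643 0.1895
1.0 0.641 0.038 u,z 0.0807 0.181
0.9 0.693 0.071 u,z 0.0962 0.1709
0.8 0.741 0.11 u,z 0.1107 0.1593
0.7 0.785 0.153 u,z 0.1238 0.1463
0.6 0.824 0.201 u,z 0.1357 0.1321
0.5 0.859 0.252 u,z 0.146 0.1167
0.4 0.888 0.306 u,z 0.1548 0.1004
0.3 0.911 0.363 u,z 0.1619 0.0833
0.2 0.929 0.422 u,z 0.1672 0.0656
0.1 0.941 0.483 u,z 0.1708 0.0474
0.05 0.945 0.513 u,z 0.1719 0.0382
0.0 0.947 0.544 u,z 0.1725 0.029
```

Call:
move_arm(
  rows=[
    [[0, 0, 0, 0, 0.08, -0.01, 1], [0, 0, 0, 0, 0.14, -0.02, 1], [0, 0, 0, 0, 0.165, -0.02, 1], [0, 0, 0, 0, 0.19, -0.025, 1], [0, 0, 0, 0, 0.216, -0.03, 1], [0, 0, 0, 0, 0.25, -0.033, 1], [0, 0, 0, 0, 0.284, -0.036, 1], [0, 0, 0, 0, 0.316, -0.041, 1], [0, 0, 0, 0, 0.347, -0.046, 1], [0, 0, 0, 0, 0.378, -0.044, 1], [0, 0, 0, 0, 0.409, -0.041, 1], [0, 0, 0, 0, 0.409, -0.041, 1]],
  ],
)

```text
t: 17.98
ee_pos: [0.4608, 0.12, 0.4088]
ee_rot: [0.759, 0.651, 0.0, 0.001]
contact_force: [-0.2, -0.5, 0.6]
grip_width: 0.0
finger_force: 0.0
```

```bash
python3 go.py .36 .14 .394 -8.9;python3 arc.py 1.4 1.3 1.2 1.1 1.0 .9 .8; python3 - <<'E'
from h import *
cv2.imwrite("pics/d.png",manip.capture("scene"))
print([(d["xy"],d["score"]) for d in manip.find_in("scene","screen_edge")][:2])
x,y,yw,_=np.load("lap.npy");r=R.from_euler('z',yw)
for th in(1.6,1.4,1.2): print(th,proj("scene",r.apply([.1-.204*np.cos(th),-.149,.021+.204*np.sin(th)])+[x,y,0]))
E
```

```text
t 17.9833 pos [0.4608 0.12   0.4088] yaw -8.8 q [ 0.14 -0.08  1.53 -0.    1.69  0.29] F [-0.2 -0.5  0.6] w 0.0 0.0
ax,ay [0.0019 0.0014] az 0.0024305654216863304 xyz [ 0.014 -0.342  0.049] rows 2.489904014073454 0.009724939978565777
u 0.0133 side 0.0075 tipz 0.2098 push yaw -8.88
1.4 -0.007 0.017 u,z 0.0111 0.2047
1.3 0.053 0.028 u,z 0.0293 0.2014
1.2 0.113 0.045 u,z 0.0471 0.1963
1.1 0.17 0.068 u,z 0.0643 0.1895
1.0 0.225 0.096 u,z 0.0807 0.181
0.9 0.276 0.13 u,z 0.0962 0.1709
0.8 0.325 0.169 u,z 0.1107 0.1593
[([347.8, 168.9], 0.61)]
1.6 [[410.28352336 164.60553318]]
1.4 [[404.00703916 178.03731736]]
1.2 [[396.90988381 193.28179974]]
```

```bash
cat > th.py <<'E'
from h import *
x,y,yw,_=np.load("lap.npy");r=R.from_euler('z',yw)
for cam in("scene","top"):
    manip.capture(cam)
    for d in manip.silhouettes(cam,"screen")[:1]:
        m=d["region"];res=[]
        for th in np.arange(0,2,.05):
            P=[[.1-q*np.cos(th)+o*np.sin(th),yy,.021+q*np.sin(th)+o*np.cos(th)] for q in(0,.204) for yy in(.149,-.149) for o in(.001,.008)]
            hull=cv2.convexHull(proj(cam,r.apply(P)+[x,y,0]).astype(np.int32));M=np.zeros((420,560),np.uint8);cv2.fillConvexPoly(M,hull,1)
            res.append((round((M.astype(bool)&m).sum()/(M.astype(bool)|m).sum(),3),round(th,2)))
        print(cam,d["score"],sorted(res)[::-1][:4])
E
python3 th.py
```

```text
scene 0.71 [(np.float64(0.944), np.float64(1.4)), (np.float64(0.889), np.float64(1.35)), (np.float64(0.854), np.float64(1.45)), (np.float64(0.779), np.float64(1.5))]
top 0.58 [(np.float64(0.453), np.float64(1.4)), (np.float64(0.434), np.float64(1.45)), (np.float64(0.388), np.float64(1.35)), (np.float64(0.371), np.float64(1.5))]
```

Both cameras put the screen at 1.40, as planned. Continuing the arc.

Call:
move_arm(
  rows=[
    [[0, 0, 0, 0, 0.023, 0.022, 1], [0, 0, 0, 0, 0.053, 0.028, 1], [0, 0, 0, 0, 0.083, 0.036, 1], [0, 0, 0, 0, 0.113, 0.045, 1], [0, 0, 0, 0, 0.142, 0.056, 1], [0, 0, 0, 0, 0.17, 0.068, 1], [0, 0, 0, 0, 0.198, 0.082, 1], [0, 0, 0, 0, 0.225, 0.096, 1], [0, 0, 0, 0, 0.251, 0.113, 1], [0, 0, 0, 0, 0.276, 0.13, 1], [0, 0, 0, 0, 0.301, 0.149, 1], [0, 0, 0, 0, 0.325, 0.169, 1]],
  ],
)

```text
t: 19.28
ee_pos: [0.5562, 0.1054, 0.3581]
ee_rot: [0.759, 0.651, -0.0, 0.0]
contact_force: [-0.1, -0.0, 2.0]
grip_width: 0.0002
finger_force: 0.8
```

```bash
python3 go.py .36 .14 .394 -8.9;python3 th.py; python3 arc.py .8 .7 .6 .5 .4 .3 .2
```

```text
t 19.2833 pos [0.5562 0.1054 0.3581] yaw -8.8 q [ 0.09  0.14  1.41 -0.    1.6   0.24] F [-0.1 -0.   2. ] w 0.0002 0.8
ax,ay [0.0004 0.0005] az 0.004511433242816424 xyz [ 0.014 -0.664 -0.12 ] rows 4.855349172832212 0.018050704215670378
u 0.1098 side 0.0072 tipz 0.1591 push yaw -8.88
scene 0.94 [(np.float64(0.657), np.float64(0.85)), (np.float64(0.536), np.float64(0.8)), (np.float64(0.52), np.float64(0.9)), (np.float64(0.432), np.float64(0.75))]
top 0.91 [(np.float64(0.562), np.float64(0.85)), (np.float64(0.548), np.float64(0.9)), (np.float64(0.546), np.float64(0.8)), (np.float64(0.53), np.float64(0.75))]
0.8 0.005 -0.002 u,z 0.1107 0.1593
0.7 0.049 0.041 u,z 0.1238 0.1463
0.6 0.089 0.089 u,z 0.1357 0.1321
0.5 0.123 0.14 u,z 0.146 0.1167
0.4 0.152 0.194 u,z 0.1548 0.1004
0.3 0.176 0.251 u,z 0.1619 0.0833
0.2 0.194 0.31 u,z 0.1672 0.0656
```

Call:
move_arm(
  rows=[
    [[0, 0, 0, 0, 0.027, 0.02, 1], [0, 0, 0, 0, 0.049, 0.041, 1], [0, 0, 0, 0, 0.07, 0.065, 1], [0, 0, 0, 0, 0.089, 0.089, 1], [0, 0, 0, 0, 0.106, 0.114, 1], [0, 0, 0, 0, 0.123, 0.14, 1], [0, 0, 0, 0, 0.138, 0.167, 1], [0, 0, 0, 0, 0.152, 0.194, 1], [0, 0, 0, 0, 0.164, 0.222, 1], [0, 0, 0, 0, 0.176, 0.251, 1], [0, 0, 0, 0, 0.185, 0.28, 1], [0, 0, 0, 0, 0.194, 0.31, 1]],
  ],
)

```text
t: 20.48
ee_pos: [0.6132, 0.0966, 0.2648]
ee_rot: [0.759, 0.651, -0.0, 0.0]
contact_force: [0.4, -0.4, 1.7]
grip_width: 0.0007
finger_force: 0.6
```

```bash
python3 go.py .36 .14 .394 -8.9; python3 arc.py .2 .15 .1 .05 .02 0
```

```text
t 20.4833 pos [0.6132 0.0966 0.2648] yaw -8.8 q [ 0.07  0.31  1.39 -0.    1.44  0.22] F [ 0.4 -0.4  1.7] w 0.0007 0.6
ax,ay [-0.0001  0.0006] az 0.004610885316587444 xyz [ 0.014 -0.856 -0.431] rows 6.895729498827083 0.018448622099113337
u 0.1675 side 0.0071 tipz 0.0658 push yaw -8.88
0.2 -0.001 0.001 u,z 0.1672 0.0656
0.15 0.006 0.031 u,z 0.1692 0.0566
0.1 0.011 0.061 u,z 0.1708 0.0474
0.05 0.015 0.092 u,z 0.1719 0.0382
0.02 0.016 0.11 u,z 0.1723 0.0327
0.0 0.017 0.123 u,z 0.1725 0.029
```

Slow final descent, stopping just above fully shut.

Call:
move_arm(
  rows=[
    [[0, 0, 0, 0, 0.004, 0.015, 1], [0, 0, 0, 0, 0.006, 0.03, 1], [0, 0, 0, 0, 0.008, 0.043, 1], [0, 0, 0, 0, 0.01, 0.055, 1], [0, 0, 0, 0, 0.012, 0.066, 1], [0, 0, 0, 0, 0.013, 0.076, 1], [0, 0, 0, 0, 0.014, 0.085, 1], [0, 0, 0, 0, 0.015, 0.093, 1], [0, 0, 0, 0, 0.015, 0.1, 1], [0, 0, 0, 0, 0.016, 0.106, 1], [0, 0, 0, 0, 0.016, 0.11, 1], [0, 0, 0, 0, 0.016, 0.113, 1]],
  ],
)

```text
t: 21.48
ee_pos: [0.6177, 0.096, 0.2318]
ee_rot: [0.759, 0.651, 0.0, 0.0]
contact_force: [-0.9, -1.0, 1.4]
grip_width: 0.0006
finger_force: 0.4
```

```bash
python3 go.py .36 .14 .228 -8.9
```

```text
t 21.4833 pos [0.6177 0.096  0.2318] yaw -8.8 q [ 0.06  0.34  1.42 -0.    1.38  0.22] F [-0.9 -1.   1.4] w 0.0006 0.4
ax,ay [0.0003 0.    ] az 0.00470052544594475 xyz [ 0.014 -0.871  0.012] rows 6.270428483334384 0.01880728139291085
u 0.172 side 0.007 tipz 0.0328 push yaw -8.88
```

Call:
move_arm(
  rows=[
    [[0, 0, 0, 0, 0, 0.002, 1], [0, 0, 0, 0, 0, 0.004, 1], [0, 0, 0, 0, 0, 0.006, 1], [0, 0, 0, 0, 0, 0.008, 1], [0, 0, 0, 0, 0, 0.01, 1], [0, 0, 0, 0, 0, 0.01, 1], [0, 0, 0, 0, 0, 0.01, 1]],
  ],
)

```text
t: 22.07
ee_pos: [0.6177, 0.0961, 0.2288]
ee_rot: [0.759, 0.651, 0.0, -0.0]
contact_force: [0.8, -0.0, -0.1]
grip_width: 0.0001
finger_force: 0.2
```

Call:
move_arm(
  rows=[
    [[0, 0, 0, 0, 0, 0.001, 1], [0, 0, 0, 0, 0, 0.002, 1], [0, 0, 0, 0, 0, 0.003, 1], [0, 0, 0, 0, 0, 0.003, 1]],
  ],
)

```text
t: 22.4
ee_pos: [0.6177, 0.0961, 0.2285]
ee_rot: [0.759, 0.651, 0.0, 0.0]
contact_force: [-0.8, -0.5, 3.9]
grip_width: 0.0005
finger_force: 1.8
```

Call:
move_arm(
  rows=[
    [[0, 0, 0, 0, 0, 0.001, 1], [0, 0, 0, 0, 0, 0.002, 1], [0, 0, 0, 0, 0, 0.002, 1], [0, 0, 0, 0, 0, 0.002, 1]],
  ],
)

```text
t: 22.73
ee_pos: [0.6177, 0.0961, 0.2285]
ee_rot: [0.759, 0.651, 0.0, 0.0]
contact_force: [-1.9, -0.6, 6.4]
grip_width: 0.0007
finger_force: 3.0
```

Call:
move_arm(
  rows=[
    [[0, 0, 0, 0, 0, 0.001, 1], [0, 0, 0, 0, 0, 0.002, 1], [0, 0, 0, 0, 0, 0.002, 1], [0, 0, 0, 0, 0, 0.002, 1]],
  ],
)

```text
t: 23.07
ee_pos: [0.6177, 0.0961, 0.2285]
ee_rot: [0.759, 0.651, 0.0, 0.0]
contact_force: [-3.0, 0.4, 7.8]
grip_width: 0.0005
finger_force: 4.0
```

Force rises while the position holds at 29.5 mm, so the screen is shut on its stop. Lifting off and checking.

Call:
move_arm(
  rows=[
    [[0, 0, 0, 0, 0, -0.01, 1], [0, 0, 0, 0, 0, -0.05, 1], [0, 0, 0, 0, 0, -0.15, 1], [0, 0, 0, 0, 0, -0.28, 1], [0, 0, 0, 0, 0, -0.4, 1], [0, 0, 0, 0, 0, -0.5, 1], [0, 0, 0, -0.3, -0.3, -0.6, 1], [0, 0, 0, -0.6, -0.5, -0.6, 1], [0, 0, 0, -0.9, -0.6, -0.6, 1], [0, 0, 0, -1, -0.7, -0.6, 1], [0, 0, 0, -1, -0.7, -0.6, 1], [0, 0, 0, -1, -0.7, -0.6, 1]],
  ],
)

```text
t: 24.07
ee_pos: [0.4424, -0.0813, 0.4007]
ee_rot: [0.759, 0.651, 0.0, 0.0]
contact_force: [1.1, -1.0, 0.8]
grip_width: 0.0006
finger_force: 0.0
```

```bash
python3 th.py; python3 - <<'E'
from h import *
a=manip.capture("scene");b=manip.capture("top")
o=np.hstack([a[90:310,150:450],b[90:310,100:400]]);cv2.imwrite("pics/e.png",cv2.resize(o,(800,294)))
x,y,yw,_=np.load("lap.npy");r=R.from_euler('z',yw)
P=lambda th:r.apply([[.1-.204*np.cos(th)+.008*np.sin(th),yy,.021+.204*np.sin(th)+.008*np.cos(th)] for yy in(.149,-.149)])+[x,y,0]
for th in(0,.05,.1): print(th,((proj("scene",P(th))-[150,90])*1.333).round(1).tolist())
E
```

```text
scene 0.86 [(np.float64(0.956), np.float64(0.0)), (np.float64(0.955), np.float64(0.05)), (np.float64(0.926), np.float64(0.1)), (np.float64(0.89), np.float64(0.15))]
top 0.66 [(np.float64(0.887), np.float64(0.0)), (np.float64(0.877), np.float64(0.05)), (np.float64(0.865), np.float64(0.1)), (np.float64(0.853), np.float64(0.15))]
0 [[147.0, 173.6], [282.5, 238.9]]
0.05 [[146.9, 171.0], [283.5, 236.6]]
0.1 [[146.9, 168.2], [284.7, 234.2]]
```

View pics/e.png

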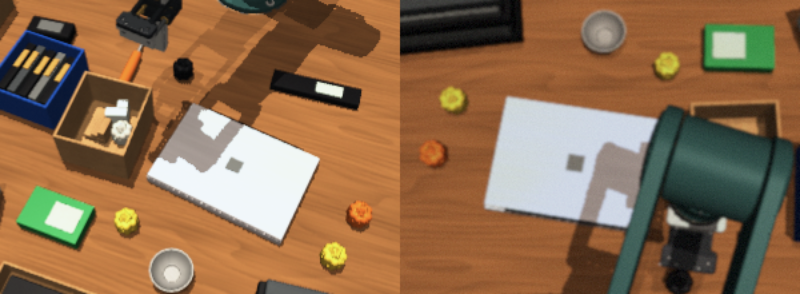

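The last picture shows the screen flat on the base, all three scraps in the carton at (115,120), and everything else where it was. The arm touches nothing, so I'm handing in.

```bash
python3 -c "
from cell import manip
print(manip.hand_in())"
```

```text
the job is handed in; nothing more can be done
None
```

The foam, paper ball and cardboard corner are in the waste carton and the laptop screen was then closed gently to fully shut; I handed the job in with about 24 s on the clock, nothing else visibly moved and the arm clear, but no verdict came back.

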